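Lift the jar basket out of the steamer with the lifting hook

ROBOT

A 7-joint arm with a two-finger parallel gripper is mounted at the origin on the work surface. World frame = base frame: x ahead of the robot, y to its left, z up, the work surface at z = 0. Lengths are in mm, angles in rad, forces in N, time in s.
With the tool pointing down it reaches from about 375 to 925 mm from the base axis. Payload 3.1 kg.
Tool frame: the origin (TCP) lies between the finger pads; the fingertips stand robot.tips_ahead ahead of it and the grasp point (between the pads) lies 2 mm behind it (robot.tips_ahead is the distance from the TCP to the fingertips, in mm); z points along the fingers, y is the line along which they close (so a half turn about z gives the same grasp; the last joint's range is limited). The gripper opens to 85 mm and grips with 20 to 120 N. Pads are 22 mm wide; open, the fingers measure 114 mm over their backs; the gripper's body (76 mm by 85 mm) begins 54 mm behind the grasp point. The pads swing forward as they close: fully open they stand 13 mm farther back than shut.
Start: joints at [1.127, 0.383, 0.044, 1.598, -0.018, 1.161, -0.05], TCP at [220.336, -611.519, 248.269] pointing down, gripper open.
Joint ranges: [-2.61, 2.61], [-0.41, 2.15], [-1.48, 1.57], [0, 2.5], [-1.57, 4.71], [0.05, 1.97], [-2.85, 2.85]. Speed limits (rad/s): [2.79, 2.79, 3.14, 3.14, 3.14, 3.14, 3.14].

INTERFACE

Orientations are given as a rotation vector (axis times angle).
In Python, from cell import robot gives the robot as it stands.
- The arm moves only by the tool carry_out, never from a script. Its argument "steps" is a list that holds one entry, the list of rows, each a list of 6 numbers: the shift along the tool's x, y, z each as a share of 0.75 m, from -1 to 1, then the turn, a rotation vector about the tool's x, y, z each as a share of 90 degrees, from -1 to 1. In form: [[[tx, ty, tz, wx, wy, wz], ...]]. A call has exactly 10 rows; each row is the pose to reach, as a shift and turn from the pose commanded when the call began, along the tool's axes at that moment; what a row does not reach only later rows make up. A row lasts 1/8 s, in which the tool goes at most 62.5 mm and 10.7 degrees, less where a joint would pass 70% of its speed; a pose out of reach is approached as far as the arm can. A call with a number of a shift or a turn outside -1 to 1 is refused whole. A call with a gripper value outside its range is refused whole. "hand" is the opening, from -1 (shut) to 1 (fully open), set as the call begins (left out, the last holds). The fingers move at their own pace and stop on an object; "force" is the grip in N (left out, the last holds). Time passes only in rows, so rows that repeat a pose let the fingers close, or fill a call up. It gives the time, the measured TCP pose, the force, the opening and the grip force at its end, in the units of the state.
- robot.state(): the state, without advancing time (a new reading comes with each control period).
- robot.camera(name): name is "side" or "top"; returns a dict with "pixels" (480x640x3 uint8, blue, green, red), "fx", "fy", "cx", "cy" (pixels), "pose" (4x4, takes a point from camera to world coordinates). Camera axes: x right, y up, looking along -z (the intrinsics and any distortion apply to the point x, -y, -z); pixel columns grow to the right and rows downward; lengths in mm; the calibration is good to about 2 mm. A picture is of the moment at which its call begins. There is no depth.
- robot.hand_in(): hands the job in; it is judged then, once.
The state is a dict: "clock": time; "q": joint angles; "dq": joint speeds; "joint_torque": joint torques, N m; "tcp_pos": TCP position; "orientation": TCP orientation; "contact_force": force on the tool from outside, world axes, zero at the start; "moment": the same for the moment, N m; "opening": finger opening in mm; "grip_force": force on a finger pad.
Only numpy, scipy, OpenCV 4.12 (cv2) and the standard library are available. Lean on these libraries where they do the work, as an engineer would, in place of code of your own. Each camera call takes 0.05 s, during which the arm holds its last target. There are 200 camera calls.

TASK

The two spice jars have just been steamed clean in their steel basket, and the gripper must not touch the basket or the jars. Take the lifting hook by its black handle, hook it under the basket's bail, lift the basket out of the steamer without tipping it and set it gently, flat, in the round steel drip tray, jars still standing inside. Then take the hook out and stand it upright on its square cork mat again, without knocking over or shifting the other crockery.

Things in the scene. Friction and masses are not known exactly. Their poses are not given: they have to be found in the camera images.
- steamer: White round electric steamer base, fixed, 182 mm across and 45 mm high, with a small grey control panel (black dial) on its -x side, reaching 111 mm from the centre. Round well on top: floor 12 mm above the counter, about 140 mm wide. Origin: centre of the underside; z up.
- basket: Round stainless basket, 120 mm across at the rim, 112 mm at the foot, wall 50 mm high, floor 4 mm thick, with a rigid arched bail standing in its y-z plane, 128 mm high over all. It starts in the steamer's well. Origin: centre of the underside; z up. Either side of the bail (+x or -x) is open for the hook. About 0.3 kg empty.
- bail (a point): Middle of the bail's level top, on the centre of the 7 mm round bar, 125 mm above the basket's underside. Axes as the basket's: the level part runs along y from -20 to +20 mm, then slopes down to the rim at y = +-59 mm.
- jar1: Small closed amber glass jar with steel cap, 38 mm across, 48 mm high, about 80 g, standing in the basket on its +y side of the low divider. Origin: centre of the underside.
- jar2: The same jar, on the -y side of the basket's divider.
- tray: Round stainless drip tray, fixed, 168 mm across, rim 12 mm high, inside about 154 mm wide, inner floor 4 mm above the counter. Origin: centre of the underside.
- hook: Steel lifting hook with a black handle, 145 mm high, standing on its own flat foot on the cork mat; about 0.16 kg. Origin: underside of the foot, below the middle of the handle; z up. The hook goes under the bail moving along its own +x; the bail is then carried on the foot between shank (8 mm rod at x = -14 mm) and lip, right below the handle.
- hook_seat (a point): Middle of the hook's carrying surface (top of the foot), 4 mm above the hook's origin, axes as the hook's. Foot: plate 4 mm thick, x from -26 to +18 mm and y +-18 mm from the origin, with a lip at its +x end (x = 14 to 18 mm) rising 14 mm above this surface.
- hook_grip (a point): Middle of the black handle, 122.5 mm above the hook's origin. The handle is a block 46 mm along x, 24 mm thick along y (grip across y) and 45 mm high.
- mat: Square cork mat, fixed, 110 x 110 x 4 mm, the hook's place. Origin: centre of the underside.
- espresso_cup: Bystander: white espresso cup with handle, 60 mm across, 52 mm high. Origin: centre of the underside, as for all bystanders.
- sugar_bowl: Bystander: white bowl, 84 mm across, 45 mm high.
- teaspoon: Bystander: teaspoon 130 mm long lying on the counter.
- spice_jar: Bystander: glass jar with label and black cap, 44 mm across, 55 mm high.
- mug: Bystander: white mug, 80 mm across, 92 mm high.
- glass: Bystander: drinking glass, 68 mm across, 100 mm high.
- pepper: Bystander: amber jar with steel cap, 48 mm across, 90 mm high.
Things that resemble listed ones, but are neither listed nor needed, are in the scene too. Leave any purple or yellow look-alike of the jar1 alone.

How it is judged:
By the outcome, as a careful person would: the job done as asked, in the order asked, and still so for the second after the job is handed in, with the robot touching nothing.
It also fails if it takes over 72 s, if anything falls off the work surface, if the arm or the gripper's body presses on something with over 40 N, if the wrist force passes 120 N, or if a joint passes its speed limit or range.

## Working session

There is one attempt and no reset: what is moved stays moved. The work goes in short steps, Python scripts to look and compute and a tool call to move; the robot and the scene stay as the last step left them, time stands still between calls to the robot, and variables do not carry over. Pictures are saved under pics/ and viewed, at most 10 in all, crops included, and the job is handed in when it is done.

Besides the shell and the picture viewer there is one more tool, called after "Call:" by a JSON object that holds its "fn" and its "kwargs", one argument or row to a line. carry_out: Moves the arm, as the interface text tells. Shift numbers are shares of 0.75 m and turn numbers shares of 90 degrees, none past 1 either way. Its arguments: {"type":"object","properties":{"steps":{"type":"array","items":{"type":"array","items":{"type":"array","items":{"type":"number"}}}},"hand":{"type":"number"},"force":{"type":"number"}},"required":["steps"]}

```bash
ls; mkdir -p pics
python3 - <<'E'
from cell import robot
import cv2,numpy as np,pickle
print(robot.tips_ahead); print(robot.state())
for n in("side","top"):
    c=robot.camera(n); cv2.imwrite(f"pics/{n}0.png",c["pixels"]); pickle.dump(c,open(f"{n}0.pkl","wb"))
    print(n,{k:v for k,v in c.items() if k!="pixels"})
E
```

```text
pics
17.0
{'clock': 0.0, 'q': array([ 1.12723953,  0.38387798,  0.04387749,  1.59958008, -0.01790688,
        1.16126461, -0.04993146]), 'dq': array([ 0.00032425, -0.00035915,  0.00099184,  0.00099329, -0.001439  ,
        0.00211502, -0.00069984]), 'joint_torque': array([-1.51855625e-04, -4.33464754e+01,  1.02447700e+00, -2.49514174e+01,
        1.06194304e-02,  1.13947582e-02,  1.29561961e-06]), 'tcp_pos': array([ 219.95018422, -610.67543634,  246.85725285]), 'orientation': array([-3.09213715e+00, -5.39961723e-01,  9.82833912e-04]), 'contact_force': array([-0.69497955,  0.16758299,  0.5167676 ]), 'moment': array([ 0.00924061,  0.0231629 , -0.02078031]), 'grip_force': 0.0, 'opening': 85.5077878275656}
side {'fx': 624.8237181398465, 'fy': 624.8237181398465, 'cx': 317.7118232365937, 'cy': 247.41747835840948, 'pose': array([[-6.75278274e-01,  4.12747036e-01, -6.11260286e-01,
        -4.38643923e+02],
       [-7.37422227e-01, -3.61625641e-01,  5.70469416e-01,
         8.91584551e+02],
       [ 1.44121677e-02,  8.35982524e-01,  5.48566777e-01,
         9.39644744e+02],
       [ 0.00000000e+00,  0.00000000e+00,  0.00000000e+00,
         1.00000000e+00]])}
top {'fx': 547.7395257559913, 'fy': 547.7395257559913, 'cx': 316.87944591479834, 'cy': 235.03750375078803, 'pose': array([[-1.24723020e-02,  9.92852074e-01, -1.18697941e-01,
         3.65573664e+02],
       [-9.99707195e-01, -1.48431120e-02, -1.91103943e-02,
        -1.01263688e+00],
       [-2.07356414e-02,  1.18424835e-01,  9.92746489e-01,
         1.50146915e+03],
       [ 0.00000000e+00,  0.00000000e+00,  0.00000000e+00,
         1.00000000e+00]])}
```

View pics/side0.png

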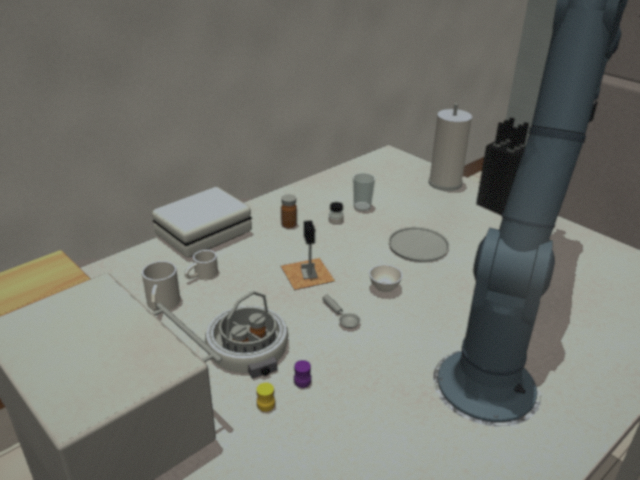

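View pics/top0.png

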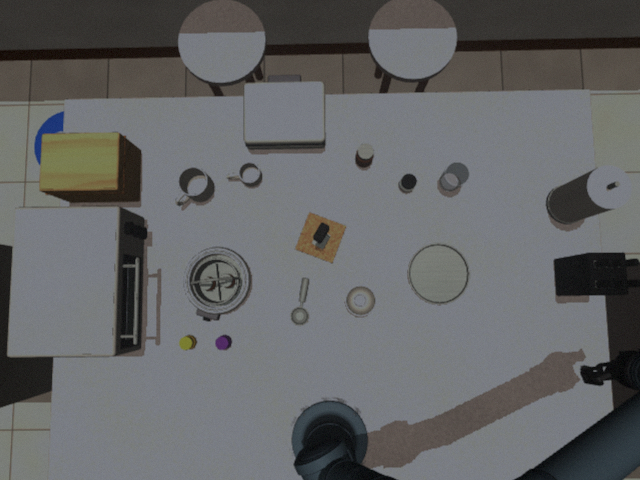

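Top view: the steamer with basket is at (217,282), the mat and hook at (321,238), the tray at (438,273). In the side view they are at (247,335), (308,265) and (419,243). The only black-handled hook is the one on the mat. The purple and yellow look-alikes lie outside the basket. I'll enlarge the relevant parts in one picture.

```bash
cat > h.py <<'E'
import numpy as np,pickle,cv2
def load(n,i=0): return pickle.load(open(f"{n}{i}.pkl","rb"))
def snap(n,i):
    from cell import robot
    c=robot.camera(n); pickle.dump(c,open(f"{n}{i}.pkl","wb")); return c
def ray(c,u,v):
    d=c["pose"][:3,:3]@np.array([(u-c["cx"])/c["fx"],-(v-c["cy"])/c["fy"],-1]); return c["pose"][:3,3],d/np.linalg.norm(d)
def plane(c,u,v,z):
    o,d=ray(c,u,v); return o+d*(z-o[2])/d[2]
def proj(c,p):
    q=c["pose"][:3,:3].T@(np.asarray(p,float)-c["pose"][:3,3]); return np.array([c["cx"]-c["fx"]*q[0]/q[2],c["cy"]+c["fy"]*q[1]/q[2]])
def tri(c1,p1,c2,p2):
    o1,d1=ray(c1,*p1);o2,d2=ray(c2,*p2)
    A=np.c_[d1,-d2];t=np.linalg.lstsq(A,o2-o1,rcond=None)[0]
    a=o1+t[0]*d1;b=o2+t[1]*d2; return (a+b)/2,np.linalg.norm(a-b)
def crop(c,u,v,w=80,h=60,s=5): return cv2.resize(c["pixels"][v:v+h,u:u+w],None,fx=s,fy=s,interpolation=cv2.INTER_CUBIC)
E
python3 - <<'E'
from h import *
t,s=load("top"),load("side")
# crops with origin: top steamer (177,245), top hook (281,208), side steamer (207,285)w96, side hook (268,215)
im=np.vstack([np.hstack([crop(t,177,248),crop(t,281,208)]),np.hstack([crop(s,197,285,100,75,4),crop(s,258,215,100,75,4)])])
im=np.clip(im.astype(float)*1.4,0,255).astype(np.uint8)
cv2.imwrite("pics/crops.png",im)
print(proj(t,[0,0,0]),proj(s,[0,0,0]))
for n,c,box in(("top",t,(285,205,360,270)),("side",s,(270,250,345,295))):
    x0,y0,x1,y1=box; roi=c["pixels"][y0:y1,x0:x1]; hsv=cv2.cvtColor(roi,cv2.COLOR_BGR2HSV)
    m=((hsv[...,1]>90)&(hsv[...,0]<25)).astype(np.uint8)
    cn=max(cv2.findContours(m,cv2.RETR_EXTERNAL,cv2.CHAIN_APPROX_NONE)[0],key=cv2.contourArea)
    pts=np.array([plane(c,p[0][0]+x0,p[0][1]+y0,4)[:2] for p in cv2.convexHull(cn)],np.float32)
    print(n,"mat",cv2.minAreaRect(pts))
# tray by edge ellipse
for n,c,box in(("top",t,(398,235,480,312)),("side",s,(380,220,460,270))):
    x0,y0,x1,y1=box; e=cv2.Canny(c["pixels"][y0:y1,x0:x1],40,100)
    ys,xs=np.nonzero(e); pts=np.array([plane(c,x+x0,y+y0,12)[:2] for x,y in zip(xs,ys)],np.float32)
    print(n,"tray",cv2.minEnclosingCircle(pts),cv2.fitEllipse(cv2.convexHull(pts)))
E
```

```text
[330.00559563 439.715058  ] [485.84841073 383.8016864 ]
top mat ((538.45751953125, 18.66529083251953), (107.46804809570312, 107.26573944091797), 68.3713607788086)
side mat ((534.01171875, 19.83831024169922), (106.06576538085938, 106.9798812866211), 68.27867126464844)
top tray ((433.7037658691406, -297.8988037109375), 85.73255920410156) ((433.6537170410156, -297.837158203125), (165.74937438964844, 170.06060791015625), 36.28817367553711)
side tray ((430.69805908203125, -261.73272705078125), 123.07942962646484) ((427.42041015625, -266.56048583984375), (178.8037872314453, 241.42031860351562), 4.664805889129639)
```

View pics/crops.png

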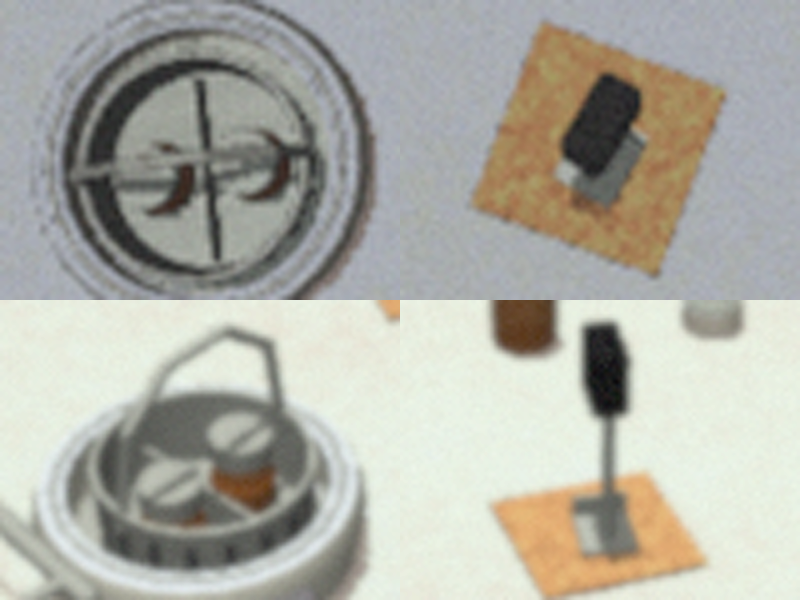

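The crops show the bail's level top between side pixels of about (254,292) and (264,296), and the basket standing in the well with both jars. The hook stands on its mat with its handle's top near (321,233) in the top view. Next I'll get the numbers.

Run:
```python
from h import *
t,s=load("top"),load("side")
def dark(c,box,th):
    x0,y0,x1,y1=box; g=c["pixels"][y0:y1,x0:x1].max(2); m=(g<th).astype(np.uint8)
    cn=max(cv2.findContours(m,cv2.RETR_EXTERNAL,cv2.CHAIN_APPROX_NONE)[0],key=cv2.contourArea)
    M=cv2.moments(m); return cn.reshape(-1,2)+[x0,y0],(M["m10"]/M["m00"]+x0,M["m01"]/M["m00"]+y0)
ct,mt=dark(t,(305,215,340,250),45); cs,ms=dark(s,(295,215,325,250),60)
print("dark",mt,ms,tri(t,mt,s,ms), cv2.boundingRect(cs))
P=np.array([plane(t,u,v,140)[:2] for u,v in ct],np.float32); print("handle rect",cv2.minAreaRect(P))
a=plane(s,254,292.5,137);b=plane(s,264.5,296.2,137);print("bail side",a,b,np.linalg.norm(a-b),(a+b)/2,np.degrees(np.arctan2(*(a-b)[1::-1])))
# bail in top: feet at crop (75,180),(312,150) ; z ~62
for (x,y) in((75,180),(312,150)): print("foot",plane(t,177+x/5,248+y/5,62))
# steamer outer circle top crop: x 58..375 ; y 0..
print("steamer edges",[proj(t,p) for p in ([500,250,45],[500,150,45])])
g=cv2.cvtColor(t["pixels"],cv2.COLOR_BGR2GRAY)[230:335,165:270]
c=cv2.HoughCircles(cv2.resize(g,None,fx=4,fy=4,interpolation=cv2.INTER_CUBIC),cv2.HOUGH_GRADIENT_ALT,1.5,5,param1=150,param2=0.6,minRadius=70,maxRadius=160)
for x,y,r in (c[0] if c is not None else []):
    print("circ",165+x/4,230+y/4,r/4, plane(t,165+x/4,230+y/4,45)[:2].round(1),"@62",plane(t,165+x/4,230+y/4,62)[:2].round(1), "R45",r/4*1455/547)
```

```text
dark (321.0285714285714, 232.56571428571428) (308.9943820224719, 232.2921348314607) (array([535.64056995,  14.14352666, 123.91129776]), np.float64(2.1946534132643705)) (305, 222, 9, 22)
handle rect ((533.8777465820312, 14.740974426269531), (24.557401657104492, 47.59575271606445), 58.48099136352539)
bail side [416.57859522 274.58556874 137.        ] [392.03366007 265.93156928 137.        ] 26.025863063505703 [404.30612765 270.25856901 137.        ] 19.421519462542218
foot [412.84030332 356.99484027  62.        ]
foot [426.9312019  231.93895565  62.        ]
steamer edges [array([233.81613582, 251.0001479 ]), array([271.09164441, 250.46591855])]
circ 215.625 281.375 33.67863 [419.5 298.1] @62 [418.9 294.6] R45 89.58392
circ 221.625 282.5 30.2525 [416.3 282.1] @62 [415.7 278.8] R45 80.47054
circ 213.0 280.25 25.562508 [422.6 305.2] @62 [422.  301.6] R45 67.99534
circ 221.625 274.25 26.999586 [438.3 282.3] @62 [437.4 278.9] R45 71.81791
circ 215.625 281.375 21.86309 [419.5 298.1] @62 [418.9 294.6] R45 58.15502
circ 212.625 283.25 28.93818 [414.7 306.1] @62 [414.1 302.5] R45 76.9745
circ 221.625 282.5 21.041916 [416.3 282.1] @62 [415.7 278.8] R45 55.97073
circ 223.875 274.625 24.423756 [437.2 276.2] @62 [436.3 273. ] R45 64.9663
circ 223.125 269.75 21.565414 [450.2 278.3] @62 [449.2 275.1] R45 57.363213
circ 212.625 283.25 19.308535 [414.7 306.1] @62 [414.1 302.5] R45 51.359997
circ 221.625 274.25 19.534555 [438.3 282.3] @62 [437.4 278.9] R45 51.9612
```

```bash
cat >> h.py <<'E'
def pose(x,y,z,yaw):
    a=np.radians(yaw);T=np.eye(4);T[:2,:2]=[[np.cos(a),-np.sin(a)],[np.sin(a),np.cos(a)]];T[:3,3]=x,y,z;return T
def line(img,c,T,pts,o,s,col,closed=False):
    p=np.array([(proj(c,(T@[*q,1])[:3])-o+.5)*s for q in pts]); cv2.polylines(img,[np.round(p).astype(np.int32)],closed,col,1,cv2.LINE_AA)
def view(c,o,w,h,s): return np.clip(crop(c,o[0],o[1],w,h,s).astype(float)*1.4,0,255).astype(np.uint8)
BAIL=[(0,-59,50),(0,-20,125),(0,20,125),(0,59,50)]
circ=lambda r,z:[(r*np.cos(a),r*np.sin(a),z) for a in np.linspace(0,6.283,60)]
def hook(im,c,T,o,s,col,lip=(0,255,0)):
    for z in(100,145): line(im,c,T,[(23,12,z),(23,-12,z),(-23,-12,z),(-23,12,z)],o,s,col,True)
    line(im,c,T,[(18,18,0),(18,-18,0),(-26,-18,0),(-26,18,0)],o,s,col,True); line(im,c,T,[(-14,0,4),(-14,0,100)],o,s,col)
    line(im,c,T,[(18,18,4),(18,-18,4),(18,-18,18),(18,18,18)],o,s,lip,True)
E
python3 - <<'E'
from h import *
t,s=load("top"),load("side"); out=[]
B=pose(419.5,296,12,6.4)
for yaw in(-24,):
  row=[]
  for c,o in((t,(298,213)),(s,(283,217))):
    h=62;im=view(c,o,50,h,5); hook(im,c,pose(535.6,15,4,yaw),o,5,(255,0,0));row.append(im)
  im=view(s,(283,217),50,62,5);row.append(im)
  out.append(np.hstack(row))
row=[]
for c,o in((t,(176,242)),(s,(198,283))):
    im=view(c,o,93,72,4); line(im,c,B,BAIL,o,4,(0,0,255)); line(im,c,B,circ(60,50),o,4,(0,255,0)); line(im,c,pose(419.5,298,0,0),circ(91,45),o,4,(255,0,0));row.append(im)
b=np.hstack(row)
w=max(b.shape[1],out[0].shape[1]); out=[cv2.copyMakeBorder(i,0,0,0,w-i.shape[1],0) for i in out+[b]]
cv2.imwrite("pics/ov1.png",np.vstack(out)); print(np.vstack(out).shape)
E
```

```text
(598, 750, 3)
```

View pics/ov1.png

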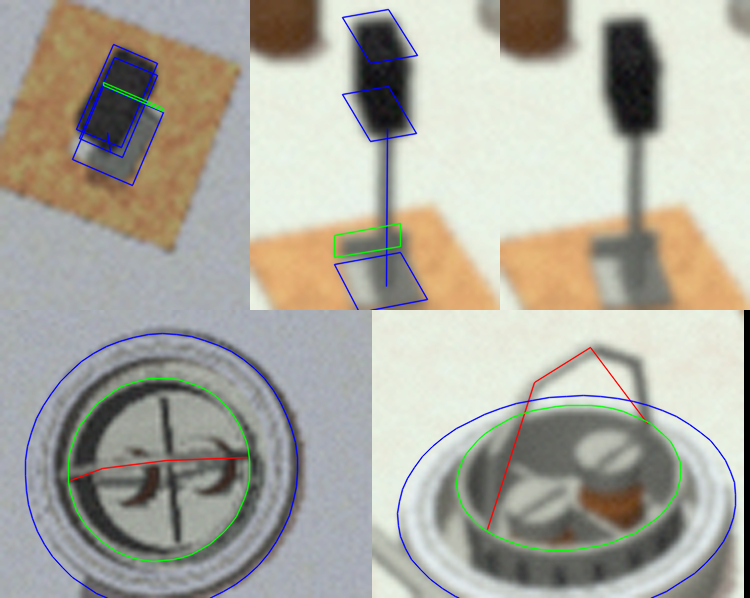

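Hook: the lip is on the far side (+x), yaw near −31°. The bail has shouldered slopes, and its level part runs from side pixel (239,301) to (253,292). I'll refine with those.

Run:
```python
from h import *
t,s=load("top"),load("side")
a=plane(s,252.8,291.8,137);b=plane(s,238.3,300.8,137);print("bail ends",a,b,np.linalg.norm(a-b),(a+b)/2,"yaw",np.degrees(np.arctan2(*(b-a)[1::-1]))-90)
Ts=[(pose(419,295.5,12,6.4),(0,0,255)),(pose(415,295.5,12,6.4),(0,255,255))]
# bail-like ridge in the top: profile of gray along image column at several columns
g=cv2.GaussianBlur(cv2.cvtColor(t["pixels"],cv2.COLOR_BGR2GRAY),(1,1),0)
for u in range(196,242,6): print(u,g[270:292,u].tolist())
im=[]
for i in(0,1):
  for c,o in((t,(186,256)),(s,(222,286))):
    v=view(c,o,60,44,6)
    if i:
      for T,col in Ts: line(v,c,T,[(0,-59,50),(0,-53,101),(0,-20,125),(0,20,125),(0,53,101),(0,59,50)],o,6,col)
    im.append(v)
cv2.imwrite("pics/ov2.png",np.vstack([np.hstack(im[:2]),np.hstack(im[2:])]))
```

```text
bail ends [420.17103716 274.99706548 137.        ] [415.63201858 316.08191012 137.        ] 41.33481762517138 [417.90152787 295.5394878  137.        ] yaw 6.304421957841171
196 [99, 85, 60, 41, 36, 34, 34, 34, 35, 32, 44, 66, 84, 59, 34, 33, 35, 34, 37, 36, 46, 65]
202 [35, 60, 87, 104, 109, 111, 113, 113, 113, 102, 103, 106, 99, 95, 69, 66, 90, 118, 115, 113, 111, 98]
208 [118, 117, 115, 112, 111, 112, 89, 84, 102, 101, 103, 92, 102, 95, 66, 65, 93, 119, 101, 61, 46, 90]
214 [115, 113, 111, 113, 111, 113, 111, 100, 93, 105, 78, 36, 39, 36, 35, 32, 33, 40, 50, 88, 117, 116]
220 [116, 114, 115, 112, 113, 112, 111, 98, 80, 81, 95, 112, 92, 62, 69, 68, 61, 79, 97, 95, 84, 64]
226 [117, 114, 116, 103, 103, 118, 103, 82, 81, 75, 68, 69, 67, 93, 117, 116, 97, 59, 92, 115, 118, 122]
232 [120, 114, 113, 114, 108, 77, 40, 51, 56, 54, 45, 36, 38, 37, 32, 35, 46, 66, 95, 118, 119, 119]
238 [105, 88, 75, 57, 56, 63, 69, 50, 41, 59, 78, 77, 78, 75, 75, 72, 56, 44, 54, 55, 59, 69]
```

View pics/ov2.png

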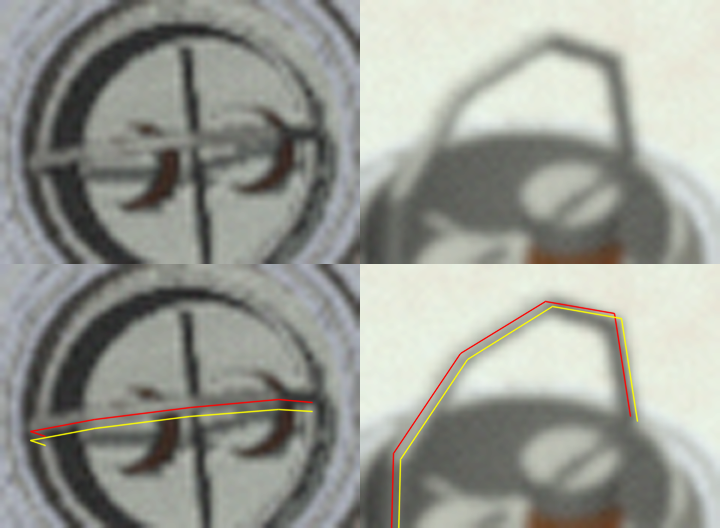

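The bail's level centre is at about (417.5, 295.5, 137) mm, yaw 6.3°. The two ends came out 41 mm apart against 40 given, and both views agree. The hook's handle is at (535.6, 14.3, 124), against an expected height of 126.5, with +x yaw −31°. Now a move helper.

```bash
cat > g.py <<'E'
import sys
from h import *
from cell import robot
from scipy.spatial.transform import Rotation as Rn
def go(x,y,z,yaw):
    s=robot.state();R=Rn.from_rotvec(s["orientation"]).as_matrix();a=np.radians(yaw);c,n=np.cos(a),np.sin(a)
    Rt=np.array([[c,n,0],[n,-c,0],[0,0,-1]])
    d=np.r_[R.T@(np.array([x,y,z])-s["tcp_pos"])/750,Rn.from_matrix(R.T@Rt).as_rotvec()/(np.pi/2)]
    print("t",round(s["clock"],2),s["tcp_pos"].round(1),"yaw",np.degrees(np.arctan2(R[1,0],R[0,0])).round(1),"F",s["contact_force"].round(1),"q7",s["q"][6].round(2),"dist",(np.linalg.norm(d[:3])*750).round(0))
    print("share",d.round(4).tolist())
if len(sys.argv)>4: go(*map(float,sys.argv[1:5]))
E
python3 g.py 535.6 14.3 230 -31
```

```text
t 0.1 [ 220.  -610.8  247. ] yaw 19.8 F [-0.2  0.   0.1] q7 -0.05 dist 700.0
share [0.6784, -0.6414, 0.0241, -0.0014, 0.0007, 0.5646]
```

Call:
{"fn": "carry_out", "kwargs": {
  "steps": [
    [[0.014,-0.013,0,0,0,0.011],[0.054,-0.051,0.002,0,0,0.045],[0.108,-0.103,0.004,0,0,0.09],[0.163,-0.154,0.006,0,0,0.135],[0.217,-0.205,0.008,0,0,0.18],[0.271,-0.257,0.01,0,0,0.226],[0.326,-0.308,0.012,0,0,0.27],[0.38,-0.359,0.013,0,0,0.316],[0.434,-0.41,0.015,0,0,0.361],[0.488,-0.462,0.017,0,0,0.406]]
  ],
  "hand": 1
}}

```text
clock: 1.35
tcp_pos: [447.4, -158.8, 235.6]
orientation: [3.107, -0.46, 0.0]
contact_force: [0.8, -0.5, 0.2]
opening: 85.5
grip_force: 0.0
```

```bash
python3 g.py 535.6 14.3 230 -31
```

```text
t 1.35 [ 447.4 -158.8  235.6] yaw -16.8 F [ 0.8 -0.5  0.2] q7 -1.63 dist 194.0
share [0.0457, -0.255, 0.0074, 0.0001, -0.0002, 0.1573]
```

Call:
{"fn": "carry_out", "kwargs": {
  "steps": [
    [[0.012,-0.068,0.002,0,0,0.042],[0.024,-0.136,0.004,0,0,0.084],[0.035,-0.195,0.006,0,0,0.12],[0.042,-0.235,0.007,0,0,0.145],[0.046,-0.255,0.007,0,0,0.157],[0.046,-0.255,0.007,0,0,0.157],[0.046,-0.255,0.007,0,0,0.157],[0.046,-0.255,0.007,0,0,0.157],[0.046,-0.255,0.007,0,0,0.157],[0.046,-0.255,0.007,0,0,0.157]]
  ]
}}

```text
clock: 2.6
tcp_pos: [535.2, 11.2, 230.3]
orientation: [3.028, -0.837, 0.0]
contact_force: [0.5, -0.5, -0.4]
opening: 85.3
grip_force: 0.0
```

```bash
python3 g.py 535.6 14.3 125 -31
```

```text
t 2.6 [535.2  11.2 230.3] yaw -30.9 F [ 0.5 -0.5 -0.4] q7 -2.29 dist 105.0
share [-0.0016, -0.0038, 0.1404, 0.0001, -0.0, 0.0011]
```

Call:
{"fn": "carry_out", "kwargs": {
  "steps": [
    [[0,-0.001,0.015,0,0,0],[-0.001,-0.003,0.04,0,0,0],[-0.001,-0.004,0.07,0,0,0],[-0.002,-0.004,0.1,0,0,0.001],[-0.002,-0.004,0.125,0,0,0.001],[-0.002,-0.004,0.138,0,0,0.001],[-0.002,-0.004,0.14,0,0,0.001],[-0.002,-0.004,0.14,0,0,0.001],[-0.002,-0.004,0.14,0,0,0.001],[-0.002,-0.004,0.14,0,0,0.001]]
  ]
}}

```text
clock: 3.85
tcp_pos: [536.1, 15.1, 126.0]
orientation: [-3.027, 0.838, -0.002]
contact_force: [-0.3, -0.4, 0.0]
opening: 85.2
grip_force: 0.0
```

Run:
```python
from g import *
go(535.6,14.3,125,-31)
v=[]
for n,o in(("top",(296,208)),("side",(280,205))):
    c=snap(n,1); v.append(view(c,o,60,75,6))
cv2.imwrite("pics/grip.png",np.hstack(v))
```

```text
t 3.85 [536.1  15.1 126. ] yaw -31.0 F [-0.3 -0.4  0. ] q7 -2.35 dist 1.0
share [0.0, 0.0013, 0.0013, -0.0004, -0.0008, 0.0006]
```

View pics/grip.png

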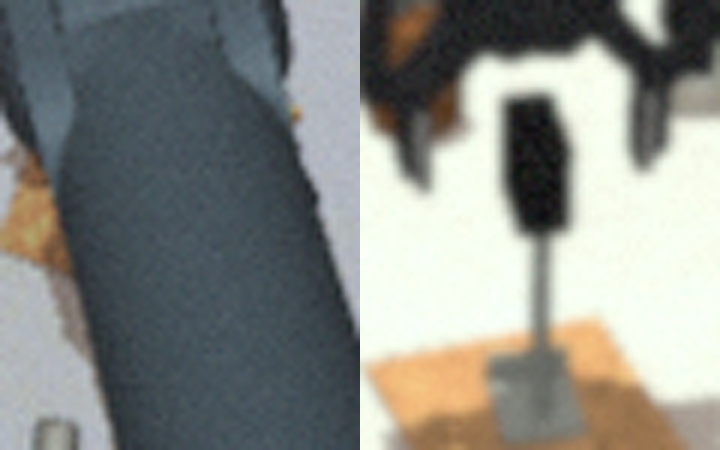

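The handle (crop 535,165) sits midway between the fingers (415,165 and 650,140). Closing on it.

Call:
{"fn": "carry_out", "kwargs": {
  "steps": [
    [[0,0,0,0,0,0],[0,0,0,0,0,0],[0,0,0,0,0,0],[0,0,0,0,0,0],[0,0,0,0,0,0],[0,0,0,0,0,0],[0,0,0,0,0,0],[0,0,0,0,0,0],[0,0,0,0,0,0],[0,0,0,0,0,0]]
  ],
  "hand": -1,
  "force": 80
}}

```text
clock: 5.2
tcp_pos: [535.6, 14.9, 125.4]
orientation: [3.027, -0.838, 0.0]
contact_force: [-0.8, -1.6, 1.6]
opening: 23.6
grip_force: 78.6
```

```bash
python3 g.py 535.6 14.3 260 -31;  python3 g.py 340.0 286.9 260 6.3
```

```text
t 5.2 [535.6  14.9 125.4] yaw -31.0 F [-0.8 -1.6  1.6] q7 -2.35 dist 135.0
share [0.0004, 0.0007, -0.1795, 0.0001, -0.0002, 0.0005]
t 5.2 [535.6  14.9 125.4] yaw -31.0 F [-0.8 -1.6  1.6] q7 -2.35 dist 361.0
share [-0.4102, -0.1769, -0.1796, 0.0002, -0.0002, -0.4139]
```

Call:
{"fn": "carry_out", "kwargs": {
  "steps": [
    [[0,0,-0.02,0,0,0],[0,0,-0.07,0,0,0],[0,0,-0.13,0,0,0],[0,0,-0.19,0,0,0],[0,0,-0.235,0,0,0],[0,0,-0.262,0,0,0],[0,0,-0.273,0,0,0],[0,0,-0.273,0,0,0],[0,0,-0.273,0,0,0],[0,0,-0.273,0,0,0]]
  ]
}}

```text
clock: 6.45
tcp_pos: [534.9, 15.1, 328.7]
orientation: [3.027, -0.838, -0.004]
contact_force: [0.2, -0.5, -1.9]
opening: 23.0
grip_force: 78.4
```

```bash
python3 g.py 343 287.3 330 6.3
```

```text
t 6.45 [534.9  15.1 328.7] yaw -30.9 F [ 0.2 -0.5 -1.9] q7 -2.26 dist 333.0
share [-0.406, -0.1798, -0.0011, 0.0003, 0.0016, -0.4138]
```

Call:
{"fn": "carry_out", "kwargs": {
  "steps": [
    [[-0.008,-0.004,0,0,0,-0.008],[-0.035,-0.016,0,0,0,-0.036],[-0.085,-0.038,0,0,0,-0.087],[-0.15,-0.066,0,0,0,-0.153],[-0.22,-0.097,0,0,0.001,-0.224],[-0.29,-0.128,0,0,0.001,-0.296],[-0.35,-0.155,0,0,0.001,-0.357],[-0.39,-0.173,-0.001,0,0.001,-0.398],[-0.404,-0.179,-0.001,0,0.001,-0.412],[-0.406,-0.18,-0.001,0,0.001,-0.414]]
  ]
}}

```text
clock: 7.7
tcp_pos: [344.1, 287.0, 330.7]
orientation: [3.136, 0.173, 0.003]
contact_force: [0.4, 0.3, -1.1]
opening: 23.0
grip_force: 78.5
```

```bash
python3 g.py 343 287.3 226 6.3
```

```text
t 7.7 [344.1 287.  330.7] yaw 6.3 F [ 0.4  0.3 -1.1] q7 -2.2 dist 105.0
share [-0.0017, -0.0007, 0.1396, 0.0008, -0.0011, 0.0]
```

Call:
{"fn": "carry_out", "kwargs": {
  "steps": [
    [[0,0,0.01,0,0,0],[0,0,0.035,0,0,0],[-0.001,-0.001,0.065,0,0,0],[-0.002,-0.001,0.095,0,0,0],[-0.002,-0.001,0.12,0,0,0],[-0.002,-0.001,0.134,0,0,0],[-0.002,-0.001,0.14,0,0,0],[-0.002,-0.001,0.14,0,0,0],[-0.002,-0.001,0.14,0,0,0],[-0.002,-0.001,0.14,0,0,0]]
  ]
}}

```text
clock: 8.95
tcp_pos: [342.7, 288.4, 226.4]
orientation: [-3.137, -0.173, -0.004]
contact_force: [-0.2, 0.0, -2.3]
opening: 23.3
grip_force: 78.5
```

Run:
```python
from g import *
go(417.5,295.5,226,6.3)
v=[];p=robot.state()["tcp_pos"]
for n,o in(("side",(210,240)),):
    c=snap(n,2); v.append(view(c,o,75,100,5)); w=v[0].copy()
    hook(w,c,pose(p[0],p[1],p[2]-121.4,6.3),o,5,(255,0,0)); v.append(w)
cv2.imwrite("pics/pre.png",np.hstack(v))
```

```text
t 8.95 [342.7 288.4 226.4] yaw 6.3 F [-0.2  0.  -2.3] q7 -2.29 dist 75.0
share [0.1001, 0.0015, 0.0009, 0.0, -0.0018, 0.0002]
```

View pics/pre.png

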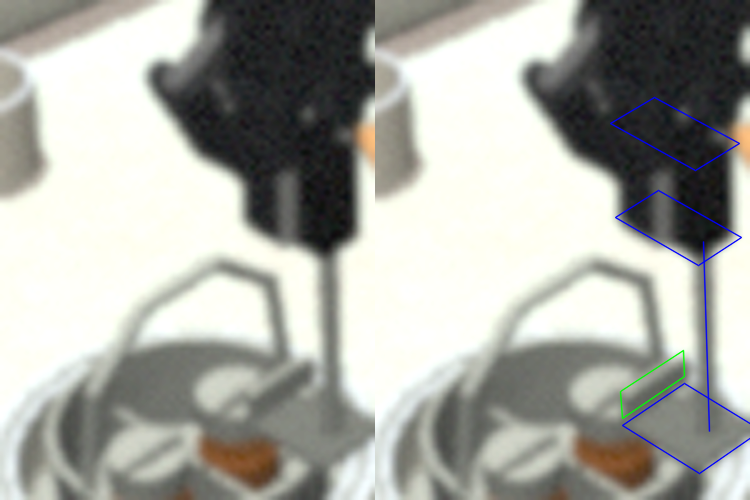

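The hook overlay matches, and the hook hangs upright with the lip (crop 280,390) below and in front of the bail. Sliding in.

Call:
{"fn": "carry_out", "kwargs": {
  "steps": [
    [[0.003,0,0,0,-0.001,0],[0.012,0,0,0,-0.001,0],[0.028,0.001,0,0,-0.001,0],[0.047,0.001,0,0,-0.002,0],[0.065,0.001,0.001,0,-0.002,0],[0.082,0.002,0.001,0,-0.002,0],[0.093,0.002,0.001,0,-0.002,0],[0.098,0.002,0.001,0,-0.002,0],[0.099,0.002,0.001,0,-0.002,0],[0.099,0.002,0.001,0,-0.002,0]]
  ]
}}

```text
clock: 10.25
tcp_pos: [415.9, 294.8, 225.1]
orientation: [3.136, 0.174, -0.003]
contact_force: [-0.1, -0.5, -1.2]
opening: 23.3
grip_force: 78.5
```

Run:
```python
from g import *
go(416.5,295.5,251.4,6.3)
v=[];p=robot.state()["tcp_pos"]
for n,o in(("side",(210,240)),):
    c=snap(n,3); v.append(view(c,o,75,100,5)); w=v[0].copy()
    hook(w,c,pose(p[0],p[1],p[2]-121.4,6.3),o,5,(255,0,0)); v.append(w)
cv2.imwrite("pics/in.png",np.hstack(v))
```

```text
t 10.25 [415.9 294.8 225.1] yaw 6.3 F [-0.1 -0.5 -1.2] q7 -2.29 dist 26.0
share [0.0008, -0.0009, -0.035, 0.0005, 0.0012, 0.0005]
```

View pics/in.png

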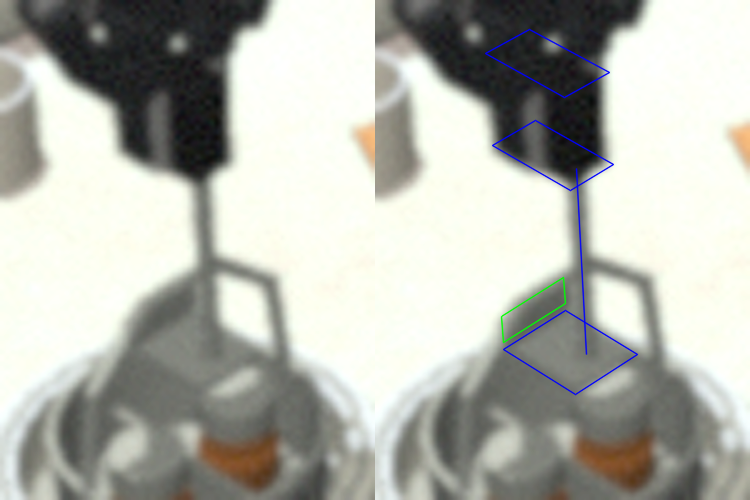

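Foot under the bail, forces still free. Now a slow lift through contact.

Call:
{"fn": "carry_out", "kwargs": {
  "steps": [
    [[0,0,-0.006,0,0.001,0],[0,0,-0.014,0,0.001,0],[0.001,-0.001,-0.02,0,0.001,0],[0.001,-0.001,-0.025,0,0.001,0],[0.001,-0.001,-0.029,0,0.001,0],[0.001,-0.001,-0.032,0,0.001,0],[0.001,-0.001,-0.035,0,0.001,0],[0.001,-0.001,-0.038,0,0.001,0],[0.001,-0.001,-0.041,0,0.001,0],[0.001,-0.001,-0.043,0,0.001,0]]
  ]
}}

```text
clock: 11.55
tcp_pos: [416.7, 295.3, 257.0]
orientation: [3.136, 0.173, -0.002]
contact_force: [-1.0, 0.5, -5.7]
opening: 23.0
grip_force: 78.4
```

```bash
python3 g.py 416.5 295.5 345 6.3
```

```text
t 11.55 [416.7 295.3 257. ] yaw 6.3 F [-1.   0.5 -5.7] q7 -2.26 dist 88.0
share [-0.0004, -0.0002, -0.1174, 0.0006, 0.0007, 0.0002]
```

Call:
{"fn": "carry_out", "kwargs": {
  "steps": [
    [[0,0,-0.003,0,0,0],[0,0,-0.012,0,0,0],[0,0,-0.026,0,0,0],[0,0,-0.043,0,0,0],[0,0,-0.062,0,0,0],[0,0,-0.08,0,0,0],[0,0,-0.096,0,0,0],[0,0,-0.108,0,0,0],[0,0,-0.115,0,0,0],[0,0,-0.117,0,0,0]]
  ]
}}

```text
clock: 12.8
tcp_pos: [417.1, 295.6, 345.3]
orientation: [3.136, 0.173, 0.0]
contact_force: [-0.3, -0.5, -6.0]
opening: 23.0
grip_force: 78.5
```

Run:
```python
from g import *
go(470,0,345,6.3)
v=[]
for n,o in(("side",(200,190)),("top",(150,215))):
    c=snap(n,4); v.append(view(c,o,100,120,4))
cv2.imwrite("pics/lift.png",np.hstack(v))
```

```text
t 12.8 [417.1 295.6 345.3] yaw 6.3 F [-0.3 -0.5 -6. ] q7 -2.21 dist 300.0
share [0.0268, 0.3996, 0.0006, 0.0002, 0.0, 0.0002]
```

View pics/lift.png

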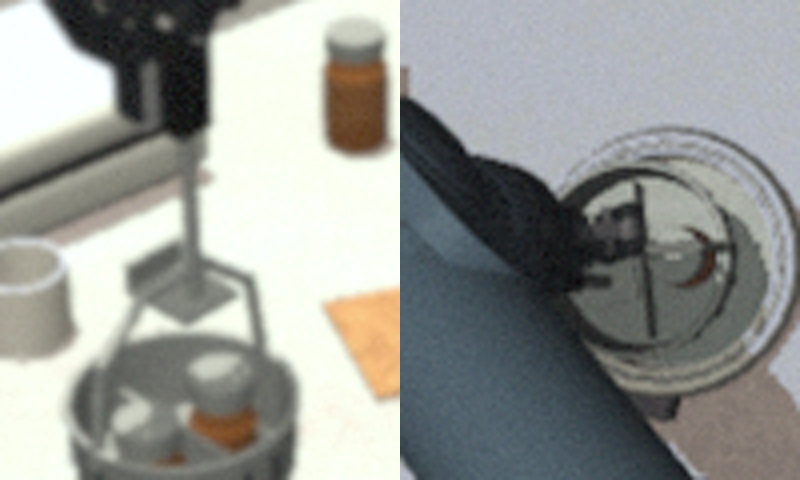

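The basket hangs level and clear of the steamer, with both jars standing: in the side crop at (225,400) and (145,430). Next, check the tray in the side view and plan the carry over three calls.

Run:
```python
from g import *
s,t=load("side"),load("top")
for n,c,b in(("side",s,(384,222,456,266)),("top",t,(402,238,476,309))):
    g=cv2.cvtColor(c["pixels"],cv2.COLOR_BGR2GRAY)[b[1]:b[3],b[0]:b[2]]; e=cv2.Canny(g,30,80)
    cn=max(cv2.findContours(cv2.dilate(e,np.ones((3,3))),cv2.RETR_EXTERNAL,cv2.CHAIN_APPROX_NONE)[0],key=cv2.contourArea)
    E=cv2.fitEllipse(cn);print(n,E,plane(c,E[0][0]+b[0],E[0][1]+b[1],8))
go(433.5,-297.8,345,6.3)
k=np.arange(31)/30;m=10*k**3-15*k**4+6*k**5
for i in(0,10,20):print((m[i+1:i+11]-m[i]).round(4).tolist())
```

```text
side ((34.452518463134766, 22.479389190673828), (37.6617317199707, 64.92886352539062), 96.44139862060547) [ 427.74340318 -295.60452496    8.        ]
top ((35.86265182495117, 35.58124542236328), (63.19310760498047, 64.32254791259766), 97.85723876953125) [ 434.00145509 -299.0021237     8.        ]
t 12.9 [416.9 295.5 344.9] yaw 6.3 F [ 0.3 -0.5 -5.7] q7 -2.21 dist 594.0
share [-0.0651, 0.7887, 0.0005, 0.0005, 0.0004, 0.0002]
[0.0004, 0.0027, 0.0086, 0.0192, 0.0355, 0.0579, 0.0867, 0.1219, 0.1631, 0.2099]
[0.0517, 0.1076, 0.1666, 0.2278, 0.2901, 0.3524, 0.4136, 0.4727, 0.5285, 0.5802]
[0.0468, 0.088, 0.1232, 0.152, 0.1744, 0.1907, 0.2013, 0.2072, 0.2095, 0.2099]
```

Call:
{"fn": "carry_out", "kwargs": {
  "steps": [
    [[0,0,0,0,0,0],[0,0.002,0,0,0,0],[-0.001,0.007,0,0,0,0],[-0.001,0.015,0,0,0,0],[-0.002,0.028,0,0,0,0],[-0.004,0.046,0,0,0,0],[-0.006,0.068,0,0,0,0],[-0.008,0.096,0,0,0,0],[-0.011,0.129,0,0,0,0],[-0.014,0.166,0,0,0,0]]
  ]
}}

```text
clock: 14.15
tcp_pos: [420.1, 169.3, 345.3]
orientation: [3.136, 0.173, 0.0]
contact_force: [1.5, 0.0, -5.2]
opening: 23.0
grip_force: 78.6
```

Call:
{"fn": "carry_out", "kwargs": {
  "steps": [
    [[-0.003,0.041,0,0,0,0],[-0.007,0.085,0,0,0,0],[-0.011,0.131,0,0,0,0],[-0.015,0.18,0,0,0,0],[-0.019,0.229,0,0,0,0],[-0.024,0.278,0,0,0,0],[-0.028,0.326,0,0,0,0],[-0.032,0.373,0,0,0,0],[-0.035,0.417,0,0,0,0],[-0.039,0.458,0,0,0,0]]
  ]
}}

```text
clock: 15.4
tcp_pos: [428.1, -176.0, 345.5]
orientation: [3.136, 0.171, 0.0]
contact_force: [-0.1, 0.4, -5.5]
opening: 23.5
grip_force: 78.6
```

Call:
{"fn": "carry_out", "kwargs": {
  "steps": [
    [[-0.003,0.037,0,0,0,0],[-0.006,0.069,0,0,0,0],[-0.008,0.097,0,0,0,0],[-0.01,0.12,0,0,0,0],[-0.012,0.138,0,0,0,0],[-0.013,0.15,0,0,0,0],[-0.013,0.159,0,0,0,0],[-0.014,0.163,0,0,0,0],[-0.014,0.165,0,0,0,0],[-0.014,0.166,0,0,0,0]]
  ]
}}

```text
clock: 16.65
tcp_pos: [432.4, -298.5, 345.4]
orientation: [3.137, 0.174, -0.0]
contact_force: [-0.5, -0.2, -5.2]
opening: 23.2
grip_force: 78.5
```

```bash
python3 g.py 432 -298 249 6.3
```

```text
t 16.65 [ 432.4 -298.5  345.4] yaw 6.4 F [-0.5 -0.2 -5.2] q7 -0.94 dist 96.0
share [-0.0005, -0.0007, 0.1286, 0.0001, 0.0001, 0.0006]
```

Call:
{"fn": "carry_out", "kwargs": {
  "steps": [
    [[0,0,0.003,0,0,0],[0,0,0.012,0,0,0],[0,0,0.027,0,0,0],[0,-0.001,0.046,0,0,0],[0,-0.001,0.067,0,0,0],[0,-0.001,0.088,0,0,0],[0,-0.001,0.106,0,0,0],[0,-0.001,0.119,0,0,0],[0,-0.001,0.126,0,0,0],[0,-0.001,0.128,0,0,0]]
  ]
}}

```text
clock: 17.9
tcp_pos: [432.2, -298.2, 249.3]
orientation: [3.136, 0.173, -0.0]
contact_force: [0.2, 0.0, -5.8]
opening: 22.9
grip_force: 78.7
```

```bash
python3 g.py 432 -298 240 6.3
```

```text
t 17.9 [ 432.2 -298.2  249.3] yaw 6.3 F [ 0.2  0.  -5.8] q7 -0.94 dist 9.0
share [-0.0003, -0.0003, 0.0124, 0.0003, 0.0001, 0.0002]
```

Call:
{"fn": "carry_out", "kwargs": {
  "steps": [
    [[0,0,0.001,0,0,0],[0,0,0.003,0,0,0],[0,0,0.005,0,0,0],[0,0,0.007,0,0,0],[0,0,0.008,0,0,0],[0,0,0.009,0,0,0],[0,0,0.01,0,0,0],[0,0,0.011,0,0,0],[0,0,0.012,0,0,0],[0,0,0.013,0,0,0]]
  ]
}}

```text
clock: 19.15
tcp_pos: [432.5, -298.3, 240.0]
orientation: [3.136, 0.173, 0.001]
contact_force: [-0.8, 1.0, -1.5]
opening: 23.1
grip_force: 78.9
```

Run:
```python
from g import *
go(432,-298,217,6.3)
v=[]
for n,o in(("side",(370,140)),("top",(395,225))):
    c=snap(n,5); v.append(view(c,o,100,120,4))
cv2.imwrite("pics/set.png",np.hstack(v))
```

```text
t 19.15 [ 432.5 -298.3  240. ] yaw 6.3 F [-0.8  1.  -1.5] q7 -0.94 dist 23.0
share [-0.0006, -0.0005, 0.0307, 0.0006, -0.0004, 0.0002]
```

Load is off (−1.5 N is the hook alone), so the basket is standing. Lower the hook clear, then back it out.

Call:
{"fn": "carry_out", "kwargs": {
  "steps": [
    [[0,0,0.001,0,0,0],[0,0,0.004,0,0,0],[0,0,0.009,0,0,0],[0,0,0.015,0,0,0],[0,0,0.021,0,0,0],[0,0,0.026,0,0,0],[0,0,0.029,0,0,0],[0,0,0.03,0,0,0],[0,0,0.03,0,0,0],[0,0,0.03,0,0,0]]
  ]
}}

```text
clock: 20.5
tcp_pos: [432.3, -298.3, 217.4]
orientation: [3.136, 0.173, 0.0]
contact_force: [-1.3, 0.2, -1.0]
opening: 23.0
grip_force: 78.9
```

Call:
{"fn": "carry_out", "kwargs": {
  "steps": [
    [[-0.003,0,0,0,0,0],[-0.012,0,0,0,0,0],[-0.028,0,0,0,0,0],[-0.046,0,0,0,0,0],[-0.064,0,0,0,0,0],[-0.082,0,0,0,0,0],[-0.096,0,0,0,0,0],[-0.105,0,0,0,0,0],[-0.11,0,0,0,0,0],[-0.11,0,0,0,0,0]]
  ]
}}

```text
clock: 21.75
tcp_pos: [350.2, -307.2, 217.2]
orientation: [3.136, 0.173, 0.0]
contact_force: [-0.8, 0.1, -1.5]
opening: 23.1
grip_force: 78.9
```

```bash
python3 g.py 350 -307 330 6.3; python3 g.py 536 17 330 -31
```

```text
t 21.75 [ 350.2 -307.2  217.2] yaw 6.3 F [-0.8  0.1 -1.5] q7 -0.83 dist 113.0
share [-0.0003, -0.0003, -0.1504, 0.0003, -0.0001, 0.0002]
t 21.75 [ 350.2 -307.2  217.2] yaw 6.3 F [-0.8  0.1 -1.5] q7 -0.83 dist 390.0
share [0.2937, -0.4024, -0.1506, 0.0003, -0.0002, 0.4146]
```

Call:
{"fn": "carry_out", "kwargs": {
  "steps": [
    [[0,0,-0.005,0,0,0],[0,0,-0.02,0,0,0],[0,0,-0.045,0,0,0],[0,0,-0.075,0,0,0],[0,0,-0.105,0,0,0],[0,0,-0.13,0,0,0],[0,0,-0.145,0,0,0],[0,0,-0.15,0,0,0],[0,0,-0.15,0,0,0],[0,0,-0.15,0,0,0]]
  ]
}}

```text
clock: 23.0
tcp_pos: [349.8, -306.9, 328.8]
orientation: [-3.136, -0.173, 0.002]
contact_force: [0.3, 0.4, -0.5]
opening: 23.0
grip_force: 79.0
```

Call:
{"fn": "carry_out", "kwargs": {
  "steps": [
    [[0.006,-0.008,0,0,0,0.008],[0.025,-0.034,0,0,0,0.035],[0.06,-0.082,0,0,0,0.085],[0.107,-0.146,0,0,0,0.151],[0.155,-0.212,0,0,0,0.219],[0.203,-0.278,0,0,0,0.287],[0.247,-0.338,0,0,0,0.349],[0.278,-0.381,0,0,0,0.393],[0.291,-0.399,0,0,0,0.411],[0.293,-0.401,0,0,0,0.414]]
  ]
}}

```text
clock: 24.25
tcp_pos: [535.6, 18.4, 329.0]
orientation: [-3.029, 0.832, 0.002]
contact_force: [-0.3, -0.5, -1.2]
opening: 23.1
grip_force: 79.1
```

```bash
python3 g.py 535.6 15.5 132 -31
```

```text
t 24.25 [535.6  18.4 329. ] yaw -30.7 F [-0.3 -0.5 -1.2] q7 -2.26 dist 197.0
share [0.0024, 0.0033, 0.2627, 0.0001, 0.0008, 0.0031]
```

Call:
{"fn": "carry_out", "kwargs": {
  "steps": [
    [[0,0,0.005,0,0,0],[0.001,0.001,0.024,0,0,0.001],[0.002,0.002,0.056,0,0,0.002],[0.002,0.003,0.096,0,0,0.003],[0.002,0.003,0.139,0,0,0.003],[0.002,0.003,0.181,0,0,0.003],[0.002,0.003,0.217,0,0,0.003],[0.002,0.003,0.244,0,0,0.003],[0.002,0.003,0.259,0,0,0.003],[0.002,0.003,0.262,0,0,0.003]]
  ]
}}

```text
clock: 25.5
tcp_pos: [534.8, 12.3, 132.0]
orientation: [3.024, -0.847, -0.003]
contact_force: [-0.2, 0.1, -1.8]
opening: 22.8
grip_force: 79.2
```

```bash
python3 g.py 535.6 15 125.4 -31
```

```text
t 25.5 [534.8  12.3 132. ] yaw -31.3 F [-0.2  0.1 -1.8] q7 -2.35 dist 7.0
share [-0.0009, -0.0036, 0.0089, 0.0011, 0.0008, -0.0031]
```

Call:
{"fn": "carry_out", "kwargs": {
  "steps": [
    [[0,-0.002,0.001,0,0,-0.002],[-0.001,-0.004,0.002,0.001,0.001,-0.003],[-0.001,-0.004,0.004,0.001,0.001,-0.003],[-0.001,-0.004,0.005,0.001,0.001,-0.003],[-0.001,-0.004,0.006,0.001,0.001,-0.003],[-0.001,-0.004,0.007,0.001,0.001,-0.003],[-0.001,-0.004,0.008,0.001,0.001,-0.003],[-0.001,-0.004,0.008,0.001,0.001,-0.003],[-0.001,-0.004,0.009,0.001,0.001,-0.003],[-0.001,-0.004,0.009,0.001,0.001,-0.003]]
  ]
}}

```text
clock: 26.75
tcp_pos: [536.5, 16.1, 126.2]
orientation: [-3.027, 0.838, -0.003]
contact_force: [0.6, -0.1, -1.6]
opening: 23.2
grip_force: 79.2
```

```bash
python3 g.py 535.6 15 125 -31; python3 -c "
from cell import robot
print(robot.state()['moment'].round(2))"
```

```text
t 26.75 [536.5  16.1 126.2] yaw -30.9 F [ 0.6 -0.1 -1.6] q7 -2.35 dist 2.0
share [-0.0003, 0.0019, 0.0016, -0.0007, -0.0011, 0.0006]
[ 0.    0.02 -0.05]
```

Call:
{"fn": "carry_out", "kwargs": {
  "steps": [
    [[0,0,0.0005,0,0,0],[0,0,0.001,0,0,0],[0,0,0.001,0,0,0],[0,0,0.0015,0,0,0],[0,0,0.0015,0,0,0],[0,0,0.002,0,0,0],[0,0,0.002,0,0,0],[0,0,0.002,0,0,0],[0,0,0.002,0,0,0],[0,0,0.002,0,0,0]]
  ]
}}

```text
clock: 28.0
tcp_pos: [536.8, 16.0, 125.3]
orientation: [-3.027, 0.838, -0.004]
contact_force: [-2.4, -0.4, 5.6]
opening: 23.2
grip_force: 79.9
```

```bash
python3 g.py 535.6 15 125 -31; python3 -c "
from cell import robot
print(robot.state()['moment'].round(2))"
```

```text
t 28.0 [536.8  16.  125.3] yaw -31.0 F [-2.4 -0.4  5.6] q7 -2.36 dist 2.0
share [-0.0007, 0.002, 0.0004, -0.0007, -0.0014, 0.0005]
[-0.06  0.6   0.06]
```

Foot is firmly on the mat with +5.6 N. Release.

Call:
{"fn": "carry_out", "kwargs": {
  "steps": [
    [[0,0,-0.0005,0,0,0],[0,0,-0.0005,0,0,0],[0,0,-0.0005,0,0,0],[0,0,-0.0005,0,0,0],[0,0,-0.0005,0,0,0],[0,0,-0.0005,0,0,0],[0,0,-0.0005,0,0,0],[0,0,-0.0005,0,0,0],[0,0,-0.0005,0,0,0],[0,0,-0.0005,0,0,0]]
  ],
  "hand": 1
}}

```text
clock: 29.25
tcp_pos: [536.6, 16.1, 125.2]
orientation: [-3.027, 0.838, -0.003]
contact_force: [-0.3, -0.3, 0.9]
opening: 85.6
grip_force: 0.0
```

Call:
{"fn": "carry_out", "kwargs": {
  "steps": [
    [[0,0,-0.005,0,0,0],[0,0,-0.025,0,0,0],[0,0,-0.06,0,0,0],[0,0,-0.105,0,0,0],[0,0,-0.155,0,0,0],[0,0,-0.205,0,0,0],[0,0,-0.24,0,0,0],[0,0,-0.26,0,0,0],[0,0,-0.265,0,0,0],[0,0,-0.265,0,0,0]]
  ]
}}

```text
clock: 30.5
tcp_pos: [535.7, 16.0, 323.2]
orientation: [-3.028, 0.838, -0.001]
contact_force: [-0.1, 0.2, -0.5]
opening: 85.3
grip_force: 0.0
```

Run:
```python
from g import *
go(410,100,325,-31)
c=snap("side",6); t=snap("top",6)
ims=[view(c,(270,195),80,110,5),view(c,(380,185),80,110,5)]
cv2.imwrite("pics/fin.png",np.hstack(ims))
```

```text
t 30.5 [535.7  16.  323.2] yaw -30.9 F [-0.1  0.2 -0.5] q7 -2.26 dist 151.0
share [-0.2013, -0.0099, -0.0025, -0.0003, -0.0005, 0.0006]
```

View pics/fin.png

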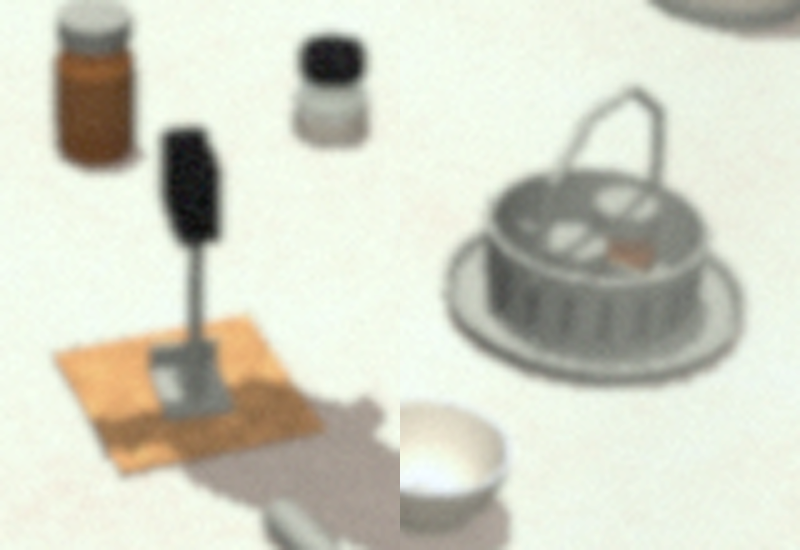

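The hook stands upright on the mat (crop 190,270). The basket sits flat inside the tray (600,270) with both jars standing at (625,205) and (575,240), and the neighbours look undisturbed. Handing in.

```bash
python3 -c "
from cell import robot
print(robot.hand_in())"
```

```text
the job is handed in; nothing more can be done
None
```

The job is handed in at about 31 s: the last picture shows the basket flat in the drip tray with both jars standing, the hook upright on its cork mat, and the crockery in that view undisturbed.

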